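Clamp the blue relay in the screw press: contact plus half a turn

ROBOT

A 6-joint arm with a two-finger parallel gripper is mounted at the origin on the work surface. World frame = base frame: x ahead of the robot, y to its left, z up, the work surface at z = 0. Lengths are in mm, angles in rad, forces in N, time in s.
With the tool pointing down it reaches from about 400 to 925 mm from the base axis. Payload 12.5 kg.
Tool frame: the origin (TCP) lies at the centre of the arm's flange, where the gripper is bolted on; the fingertips stand 190 mm ahead of it and the grasp point (between the pads) lies 171 mm ahead of it; z points along the fingers, y is the direction in which the jaws open and shut (so a half turn about z gives the same grasp; the last joint's range is limited). The gripper opens to 95 mm and grips with 3 to 60 N. Pads are 20 mm wide; open, the fingers measure 119 mm over their backs; the gripper's body (75 mm by 180 mm) begins 59 mm behind the grasp point.
Start: joints at [1.239, 0.491, 1.559, -0, 1.092, -0.106], TCP at [139.904, 609.14, 404.761] pointing down, gripper open.
Joint ranges: [-3.1, 3.1], [-0.84, 2.19], [0.05, 2.79], [-1.13, 4.28], [0.06, 2.93], [-2.69, 2.69]. Speed limits (rad/s): [2.22, 2.22, 2.79, 3.14, 3.14, 3.14].

INTERFACE

Orientations are given as [roll, pitch, yaw] about the fixed x, y, z axes, in that order (R = Rz(yaw) Ry(pitch) Rx(roll)).
In Python, from cell import env, optics gives the robot as it stands.
- The arm moves only by the tool apply_moves, never from a script. Its argument "commands" is a list of rows, each a list of 7 numbers: the turn, a rotation vector about the tool's x, y, z in degrees, then the shift along the tool's x, y, z in m, then the finger opening in m, from 0 to 0.0951. A call has 1 to 5 rows; each row shifts and turns the commanded pose from where the row before left it, along the tool's axes as they then stand; what a row does not reach is not made up. A row lasts 1/12 s, in which the tool goes at most 41.7 mm and 7.16 degrees, less where a joint would pass 70% of its speed; a pose out of reach is approached as far as the arm can. A call with a gripper value outside its range is refused whole. The fingers move at their own pace and stop on an object; the grip force is fixed at half the most. Time passes only in rows, so rows that do not move let the fingers close. It gives the time, the measured TCP pose, the force and the opening at its end, in the units of the state.
- env.state(): the state, without advancing time (a new reading comes with each control period).
- optics.read_camera(name): name is "scene" or "side" or "wrist"; returns a dict with "color" (400x640x3 uint8, red, green, blue), "fx", "fy", "cx", "cy" (pixels), "eye" and "rotation" of the camera in the world; the wrist camera has in their place "T_tool_cam" (4x4, takes a point from camera to tool coordinates, whose origin is the TCP and whose axes are the flange's). Camera axes: x right, y up, looking along -z (the intrinsics and any distortion apply to the point x, -y, -z); pixel columns grow to the right and rows downward; lengths in mm; the calibration is good to about 2 mm. A picture is of the moment at which its call begins: read the wrist's pose just before it. There is no depth.
- env.job_done(): hands the job in, once; it reports no verdict.
The state is a dict: "t": time; "joints": joint angles; "qvel": joint speeds; "tau": joint torques, N m; "eef_pos": TCP position; "tcp_rot": TCP orientation; "ft_force": force on the tool from outside, world axes, zero at the start; "moment": the same for the moment, N m; "opening": opening from 0.0 (shut) to 1.0 (fully open).
Only numpy, scipy, OpenCV 4.12 (cv2) and the standard library are available. Lean on these libraries where they do the work, as an engineer would, in place of code of your own. Each camera call takes 0.05 s, during which the arm holds its last target. There are 200 camera calls.

TASK

Two small screw presses stand on the panel-building bench. On the press that holds the blue relay on its heatsink, wind the red-handled crank clockwise until the foot touches the relay, then give it half a turn more and let go, so that it stays clamped on its sprung bed. Leave the other press with the white relay alone, and do not disturb the screwdriver or the contactor.

Things in the scene. Friction and masses are not known exactly. Their poses are not given: they have to be found in the camera images.
- press_blue: Press that holds the blue relay: fixed green H-frame, base 140 x 200 x 20 mm, two steel columns 150 mm apart along its y, green crosshead 190 x 36 mm, its top 220 mm above the bench. Turned by up to 20 degrees either way. Origin: centre of the base's underside, on the bench; its z, up, is the axis of screw and crank. A second press looks the same but holds a white relay
- screw_blue (a joint): Angle of the screw of the blue relay's press, rad, 0 with the foot fully raised, grows clockwise seen from above, stop at 11.5. The crank is fixed to it, pointing any way. One clockwise turn lowers the foot 32 mm; the screw is captive, so the crank itself stays at one height. Takes about 4 N at the knob to turn, 7 N while clamping, and stays where it is left
- knob_blue (a point): Point on the axis of the upright red knob of that crank, at gripping height, 277 mm above the bench. The knob is round, 28 mm across, 52 mm tall (249 to 301 mm above the bench), spins freely on its pin, and travels on a circle of 60 mm radius about the press's z axis. The steel crank arm under it has its top at 247 mm
- foot_blue (a point): Centre of the underside of the pressing foot of that press: a black disc 40 mm across under the dark platen that slides down the two columns. It starts 8 to 24 mm above the top of the relay (a quarter to three quarters of a turn)
- relay_blue: Blue relay, 58 x 46 x 25 mm, fixed on a finned aluminium heatsink 70 x 70 x 30 mm, 0.3 kg, loose on the press's bed between low rims, centred under the foot. Origin: centre of the heatsink's underside; the top of the relay is 55 mm above it
- bed_blue (a joint): How far the sprung aluminium bed under the blue relay is pushed down, m: 0 at rest, up to 0.030 at its stop. Once the foot touches the relay, the bed goes down with the foot (half a turn is 0.016). About 8 N to start moving, then 1.2 N per mm
- knob_white (a point): Like knob_blue, on the crank of the other, identical press, which holds a white relay on its heatsink: leave alone
- screwdriver: Screwdriver with a red handle, lying on the bench beside the presses: leave alone. Origin within the tool
- contactor: Black contactor block 60 x 45 x 74 mm, standing on the bench beside the presses: leave alone. Origin: centre of its underside
There are look-alikes about, which are no part of the job. Leave any green, pink or purple look-alike of the relay_blue alone.

How it is judged:
By the outcome, as a careful person would: the job done as asked, in the order asked, and still so for the second after the job is handed in, with the robot touching nothing.
It also fails if it takes over 51 s, if anything falls off the work surface, if the arm or the gripper's body presses on something with over 40 N, if the wrist force passes 120 N, or if a joint passes its speed limit or range.

## Working session

There is one attempt and no reset: what is moved stays moved. The work goes in short steps, Python scripts to look and compute and a tool call to move; the robot and the scene stay as the last step left them, time stands still between calls to the robot, and variables do not carry over. Pictures are saved under pics/ and viewed, about 8 in all and at most 12, crops included, and the job is handed in when it is done.

Besides the shell and the picture viewer there is one more tool, called after ">>>" as name(argument=value, ...) on one line, values as JSON. apply_moves: Moves the arm, as the interface text tells. Its arguments: {"type":"object","properties":{"commands":{"type":"array","items":{"type":"array","items":{"type":"number"}}}},"required":["commands"]}

```bash
ls; mkdir -p pics
cat > h.py <<'E'
import numpy as np, cv2
from cell import env, optics
def shot(n,f):
    c=optics.read_camera(n); cv2.imwrite(f,c["color"][:,:,::-1]); np.save(f+'.npy',c,allow_pickle=True); return c
E
python3 - <<'E'
from h import *
print(env.state())
for n in("scene","side"):
    c=shot(n,f"pics/{n}0.png"); print({k:v for k,v in c.items() if k!="color"})
a=cv2.imread("pics/scene0.png");b=cv2.imread("pics/side0.png")
E
```

```text
pics
{'t': 0.0, 'joints': array([ 1.23939993e+00,  4.91541709e-01,  1.55946636e+00, -3.60231468e-05,
        1.09171347e+00, -1.05618277e-01]), 'qvel': array([ 0.0004222 , -0.00185116, -0.00029966,  0.00102074,  0.00096708,
       -0.00026737]), 'tau': array([-1.03343998e-03, -6.12629914e+01, -2.58183807e+01,  6.92420569e-02,
        4.81976126e-02, -1.18487928e-04]), 'eef_pos': array([139.89288886, 609.09842334, 404.16689925]), 'tcp_rot': array([-3.14046668e+00, -8.72393728e-05,  2.91583111e+00]), 'ft_force': array([ 1.26725931,  0.12028764, -0.74492022]), 'moment': array([-0.05741002,  0.02981518,  0.06275226]), 'opening': 1.0013425418257285}
{'fx': 366.7829199313568, 'fy': 366.7829199313568, 'cx': 319.35595402572267, 'cy': 203.3069115938289, 'eye': array([1225.72067839,  324.35468388, 1061.81471648]), 'rotation': array([0.67705479, 0.00642349, 2.06881638])}
{'fx': 426.35026580981906, 'fy': 426.35026580981906, 'cx': 321.93981069515064, 'cy': 200.62357503243612, 'eye': array([  235.02530765, -1066.48088555,   939.78903847]), 'rotation': array([ 0.99665906, -0.00708127, -0.31529716])}
```

View pics/scene0.png

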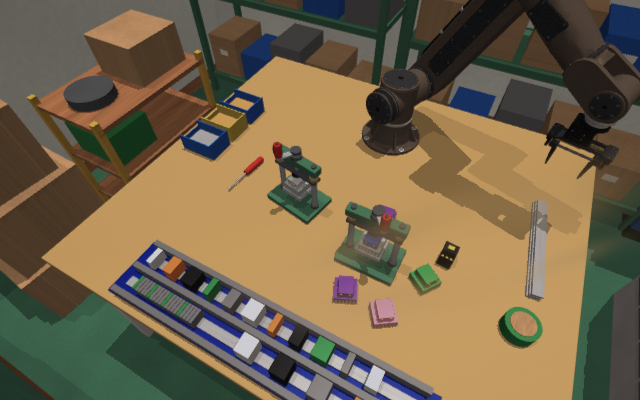

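View pics/side0.png

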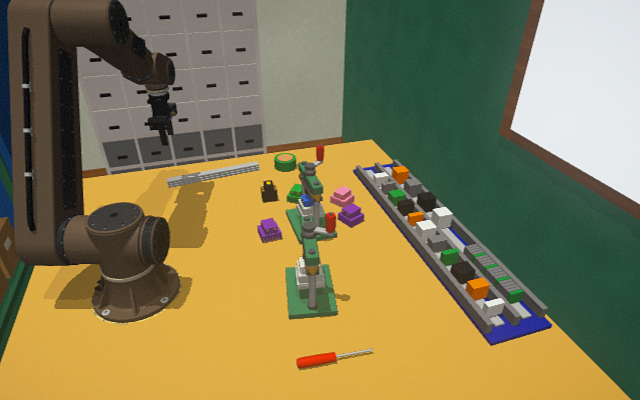

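Scene shows two presses: one at about (298,190) with its knob at (277,150), and one at about (372,240) with its knob at (386,222). In the side view the knobs are at (320,152) and (331,222). I'll enlarge to settle which relay is blue.

Run:
```python
import cv2,numpy as np
a=cv2.imread("pics/scene0.png");b=cv2.imread("pics/side0.png")
A=cv2.resize(a[190:290,325:425],None,fx=4,fy=4,interpolation=cv2.INTER_CUBIC)
B=cv2.resize(b[140:240,270:370],None,fx=4,fy=4,interpolation=cv2.INTER_CUBIC)
cv2.imwrite("pics/crop1.png",np.hstack([A,B]))
```

```text
(no output)
```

View pics/crop1.png

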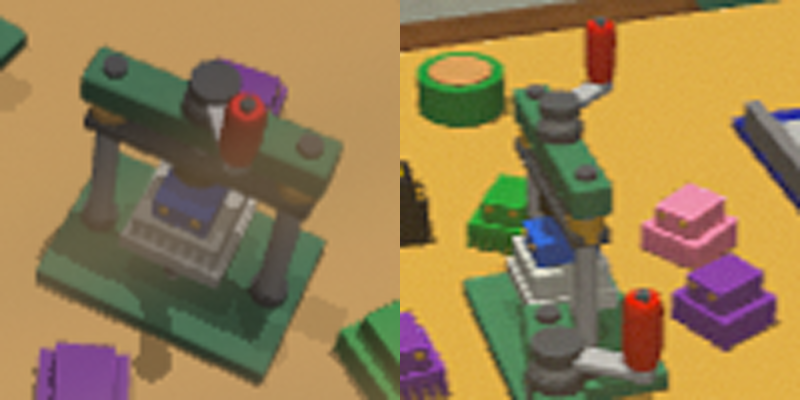

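The blue relay is in the press at scene (372,240); the crop shows its blue body at crop (188,200). The look-alikes are the white press at (298,190) and the loose purple, pink and green blocks. The blue press's knob is at scene (385.5,223) and side (320,153). Next I'll triangulate.

```bash
cat >> h.py <<'E'
from scipy.spatial.transform import Rotation as R
def RM(r): return R.from_euler('xyz',r).as_matrix()
def cam(n): return np.load(f"pics/{n}.png.npy",allow_pickle=True).item()
def pose(c,s=None):
    if "eye" in c: return c["eye"],RM(c["rotation"])
    T=np.array(c["T_tool_cam"]); Q=RM(s["tcp_rot"]); return s["eef_pos"]+Q@T[:3,3],Q@T[:3,:3]
def ray(c,uv,s=None):
    e,Q=pose(c,s); d=Q@np.array([(uv[0]-c["cx"])/c["fx"],-(uv[1]-c["cy"])/c["fy"],-1]); return e,d/np.linalg.norm(d)
def atz(c,uv,z,s=None):
    e,d=ray(c,uv,s); return e+d*(z-e[2])/d[2]
def tri(*rs):
    A=sum(np.eye(3)-np.outer(d,d) for e,d in rs); b=sum((np.eye(3)-np.outer(d,d))@e for e,d in rs); return np.linalg.solve(A,b)
def proj(c,p,s=None):
    e,Q=pose(c,s); q=Q.T@(np.asarray(p)-e); return np.array([c["cx"]-c["fx"]*q[0]/q[2],c["cy"]+c["fy"]*q[1]/q[2]])
E
python3 - <<'E'
from h import *
np.set_printoptions(precision=1,suppress=True)
a,b=cam("scene0"),cam("side0")
for n,u,v,z in [("boltL",(354,206.5),(304.25,163),225),("boltR",(402.75,226.5),(316.5,183.5),225),("knobtop",(386.7,215.8),(320,145.5),301),("knobmid",(385.5,222.8),(320,153),277),("hub",(378.7,209.5),(309.5,165),250)]:
    print(n,tri(ray(a,u),ray(b,v)),atz(a,u,z),atz(b,v,z))
print("base",[atz(a,(325+x/4,190+y/4),z)[:2] for x,y,z in((38,280,20),(258,370,10),(325,238,20))])
print([k for k in optics.read_camera("wrist")])
E
```

```text
boltL [595.3 115.8 267.9] [600.2  92.7 225. ] [599.  236.8 225. ]
boltR [604.8 218.6 174.7] [600.3 242.1 225. ] [597.6  86.6 225. ]
knobtop [646.4 201.5 303.1] [644.8 201.2 301. ] [647.7 205.7 301. ]
knobmid [646.9 202.7 273.8] [649.4 203.2 277. ] [644.9 196.7 277. ]
hub [597.9 165.7 253.1] [595.9 165.  250. ] [599.3 171.9 250. ]
base [array([677.1,  74.3]), array([661.7, 260. ]), array([529.4, 264.9])]
['color', 'fx', 'fy', 'cx', 'cy', 'T_tool_cam']
```

>>> apply_moves(commands=[[0,0,-6.5,0,0,-0.038,0.06],[0,0,-6.4,0,0,-0.038,0.06],[0,0,0,-0.01,-0.01,-0.038,0.06],[0,0,0,-0.031,-0.025,0,0.06],[0,0,0,-0.031,-0.025,0,0.06]])

```text
t: 0.57
eef_pos: [211.6, 548.5, 520.7]
tcp_rot: [3.138, 0.002, -3.139]
ft_force: [-0.2, -0.0, -0.7]
opening: 0.707
```

>>> apply_moves(commands=[[0,0,0,-0.031,-0.025,0,0.06],[0,0,0,-0.031,-0.025,0,0.06],[0,0,0,-0.031,-0.025,0,0.06],[0,0,0,-0.031,-0.025,0,0.06],[0,0,0,-0.031,-0.025,0,0.06]])

```text
t: 0.98
eef_pos: [367.9, 422.5, 518.7]
tcp_rot: [-3.142, -0.0, 3.141]
ft_force: [-0.1, 1.0, 0.3]
opening: 0.627
```

>>> apply_moves(commands=[[0,0,0,-0.031,-0.025,0,0.06],[0,0,0,-0.031,-0.025,0,0.06],[0,0,0,-0.031,-0.025,0,0.06],[0,0,0,-0.031,-0.025,0,0.06],[0,0,0,0,0,0,0.06]])

```text
t: 1.4
eef_pos: [494.9, 320.1, 518.0]
tcp_rot: [-3.14, 0.0, 3.136]
ft_force: [0.4, -0.4, -0.4]
opening: 0.628
```

Run:
```python
from h import *
np.set_printoptions(precision=3,suppress=True)
s=env.state(); print(s); c=shot("wrist","pics/w1.png"); np.save("s1.npy",s,allow_pickle=True)
print(c["T_tool_cam"],c["fx"],c["cx"],c["cy"])
for p in((646.5,202.5,301),(598,165.5,253)): print(proj(c,p,s))
```

```text
{'t': 1.4, 'joints': array([ 0.462,  0.348,  1.486, -0.001,  1.308, -1.103]), 'qvel': array([ 0.084, -0.022,  0.039,  0.027,  0.001,  0.098]), 'tau': array([ -2.979, -54.376, -29.988,  -0.1  ,   0.189,  -1.053]), 'eef_pos': array([494.934, 320.137, 517.975]), 'tcp_rot': array([-3.14 ,  0.   ,  3.136]), 'ft_force': array([ 0.438, -0.402, -0.365]), 'moment': array([ 0.049,  0.015, -0.031]), 'opening': 0.6280224974447042}
[[-0.     0.959  0.284 80.02 ]
 [ 1.    -0.     0.001  0.085]
 [ 0.001  0.284 -0.959 18.582]
 [ 0.     0.     0.     1.   ]] 299.8586055125165 318.66963124541877 200.26366107005023
[182.344 394.739]
[159.029 310.651]
```

View pics/w1.png

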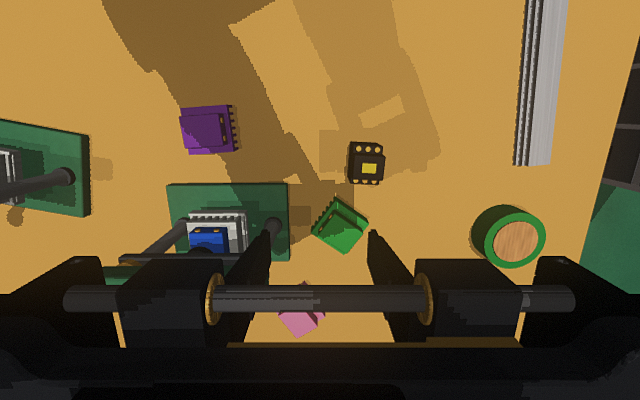

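The wrist view puts the blue relay at (208,238). The gripper hides the knob, so I'll move to the +x side of it, where the camera can see it.

>>> apply_moves(commands=[[0,0,0,-0.035,-0.022,0,0.06],[0,0,0,-0.035,-0.022,0,0.06],[0,0,0,-0.035,-0.022,0,0.06],[0,0,0,-0.035,-0.022,0,0.06],[0,0,0,-0.035,-0.022,0,0.06]])

```text
t: 1.87
eef_pos: [666.4, 213.6, 518.8]
tcp_rot: [3.141, -0.0, -3.141]
ft_force: [0.1, 0.5, 0.4]
opening: 0.634
```

>>> apply_moves(commands=[[0,0,0,-0.035,-0.022,0,0.06],[0,0,0,0,0,0,0.06],[0,0,0,0,0,0,0.06]])

```text
t: 2.12
eef_pos: [701.7, 191.3, 517.1]
tcp_rot: [-3.142, -0.002, 3.139]
ft_force: [0.5, 0.2, -0.2]
opening: 0.632
```

Run:
```python
from h import *
np.set_printoptions(precision=3,suppress=True)
s=env.state(); print(s["eef_pos"],s["tcp_rot"]); c=shot("wrist","pics/w2.png"); np.save("s2.npy",s,allow_pickle=True)
for p in((646.5,202.5,301),(598,165.5,253)): print(proj(c,p,s))
```

```text
[701.682 191.312 517.086] [-3.142 -0.002  3.139]
[335.611 151.742]
[284.683  80.107]
```

View pics/w2.png

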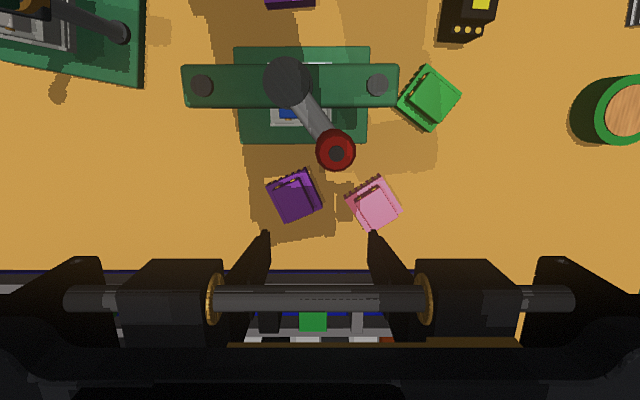

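The knob top is at (336,152) against a prediction of (336,152), and the hub is at (286,79) against (285,80). So the axis is near (597.5,166), the knob near (647,202.7), and the crank angle about 36.5°. I'll move over the knob and grasp it.

>>> apply_moves(commands=[[0,0,0,0.027,0.006,0,0.06],[0,0,0,0.028,0.0055,0,0.06],[0,0,0,0,0,0.02,0.06],[0,0,0,0,0,0.025,0.06],[0,0,0,0,0,0.024,0.06]])

```text
t: 2.58
eef_pos: [643.4, 205.2, 450.5]
tcp_rot: [3.141, 0.002, -3.14]
ft_force: [0.5, -0.2, -0.6]
opening: 0.634
```

>>> apply_moves(commands=[[0,0,0,0,0,0,0.06],[0,0,0,0,0,0,0.06]])

```text
t: 2.75
eef_pos: [644.7, 204.6, 450.0]
tcp_rot: [-3.142, -0.001, -3.141]
ft_force: [-0.8, 1.7, 0.7]
opening: 0.632
```

>>> apply_moves(commands=[[0,0,0,0,0,0,0.02],[0,0,0,0,0,0,0.02],[0,0,0,0,0,0,0.02],[0,0,0,0,0,0,0.02],[0,0,0,0,0,0,0.02]])

```text
t: 3.17
eef_pos: [645.6, 203.2, 450.3]
tcp_rot: [3.141, 0.001, 3.141]
ft_force: [0.0, -0.2, -0.2]
opening: 0.339
```

Run:
```python
from h import *
np.set_printoptions(precision=3,suppress=True)
s=env.state(); print(s["eef_pos"],s["tcp_rot"],s["ft_force"],s["opening"]); c=shot("scene","pics/s1.png")
d=shot("side","pics/sd1.png")
A=c["color"][150:290,325:465];B=d["color"][100:240,240:380]
cv2.imwrite("pics/c2.png",cv2.resize(np.hstack([A,B])[:,:,::-1],None,fx=2.8,fy=2.8,interpolation=cv2.INTER_CUBIC))
# circle waypoints table: moves per 10deg in tool axes (x=-X,y=Y), mm
p=np.radians(36.5-10*np.arange(0,46)); P=60*np.c_[-np.cos(p),np.sin(p)]
for i,r in enumerate(np.diff(P,axis=0)): print(i*10,r.round(1),end=' | ')
```

```text
[645.61  203.245 450.314] [3.141 0.001 3.141] [ 0.014 -0.226 -0.196] 0.33927983593363636
0 [-5.5 -8.9] | 10 [-3.8 -9.7] | 20 [ -2.1 -10.2] | 30 [ -0.3 -10.5] | 40 [  1.5 -10.3] | 50 [ 3.3 -9.9] | 60 [ 5.  -9.2] | 70 [ 6.5 -8.2] | 80 [ 7.8 -6.9] | 90 [ 8.9 -5.5] | 100 [ 9.7 -3.8] | 110 [10.2 -2.1] | 120 [10.5 -0.3] | 130 [10.3  1.5] | 140 [9.9 3.3] | 150 [9.2 5. ] | 160 [8.2 6.5] | 170 [6.9 7.8] | 180 [5.5 8.9] | 190 [3.8 9.7] | 200 [ 2.1 10.2] | 210 [ 0.3 10.5] | 220 [-1.5 10.3] | 230 [-3.3  9.9] | 240 [-5.   9.2] | 250 [-6.5  8.2] | 260 [-7.8  6.9] | 270 [-8.9  5.5] | 280 [-9.7  3.8] | 290 [-10.2   2.1] | 300 [-10.5   0.3] | 310 [-10.3  -1.5] | 320 [-9.9 -3.3] | 330 [-9.2 -5. ] | 340 [-8.2 -6.5] | 350 [-6.9 -7.8] | 360 [-5.5 -8.9] | 370 [-3.8 -9.7] | 380 [ -2.1 -10.2] | 390 [ -0.3 -10.5] | 400 [  1.5 -10.3] | 410 [ 3.3 -9.9] | 420 [ 5.  -9.2] | 430 [ 6.5 -8.2] | 440 [ 7.8 -6.9] |
```

View pics/c2.png

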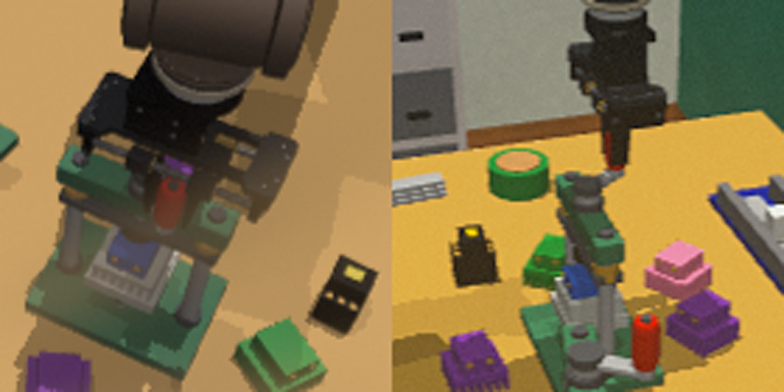

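>>> apply_moves(commands=[[0,0,0,0,0,0,0.02],[0,0,0,0,0,0,0.02],[0,0,0,0,0,0,0.02]])

```text
t: 3.52
eef_pos: [645.6, 203.1, 450.1]
tcp_rot: [-3.141, 0.0, 3.141]
ft_force: [-1.5, -2.8, 5.5]
opening: 0.287
```

Run:
```python
from h import *
s=env.state(); print(s["eef_pos"],s["ft_force"],s["opening"]); c=shot("scene","pics/s2.png")
print(proj(c,s["eef_pos"]+[0,24,-171]),proj(c,s["eef_pos"]+[0,-24,-190]))
A=c["color"][170:250,345:445]
cv2.imwrite("pics/c3.png",cv2.resize(A[:,:,::-1],None,fx=7,fy=7,interpolation=cv2.INTER_CUBIC))
```

```text
[645.62614141 203.09948153 450.12341824] [-1.50357462 -2.75437513  5.45758392] 0.28678060637406105
[394.70185018 224.81595073] [376.83083913 222.02040054]
```

View pics/c3.png

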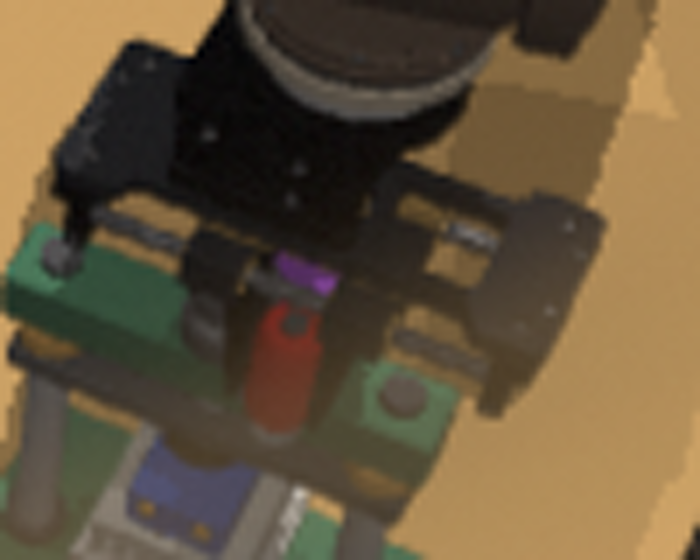

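The grip is good: the knob at (280,370) sits between both fingers, opening 27 mm. I'll start winding.

>>> apply_moves(commands=[[0,0,0,-0.0055,-0.0089,0,0.02],[0,0,0,-0.0038,-0.0097,0,0.02],[0,0,0,-0.0021,-0.0102,0,0.02]])

```text
t: 3.82
eef_pos: [657.2, 175.0, 450.1]
tcp_rot: [3.139, 0.001, -3.142]
ft_force: [-2.6, 4.2, 4.4]
opening: 0.29
```

```bash
cat >> h.py <<'E'
C=np.array([597.5,166.3])
def rep():
    s=env.state(); d=s["eef_pos"][:2]-C; r=np.hypot(*d); a=np.degrees(np.arctan2(d[1],d[0])); u=d/r; f=s["ft_force"]
    print("t %.2f r %.1f ang %.1f Frad %.1f Ftan(cw) %.1f Fz %.1f op %.3f z %.1f"%(s["t"],r,a,f[:2]@u,f[:2]@[u[1],-u[0]],f[2],s["opening"],s["eef_pos"][2]))
E
python3 -c "from h import *; rep()"
```

```text
t 3.82 r 60.4 ang 8.3 Frad -1.9 Ftan(cw) -4.5 Fz 4.4 op 0.290 z 450.1
```

>>> apply_moves(commands=[[0,0,0,-0.0003,-0.0105,0,0.02],[0,0,0,0.0015,-0.0103,0,0.02]])

```text
t: 3.98
eef_pos: [656.3, 153.7, 450.1]
tcp_rot: [3.14, 0.003, 3.141]
ft_force: [2.1, 4.3, 4.9]
opening: 0.289
```

>>> apply_moves(commands=[[0,0,0,0.0033,-0.0099,0,0.02],[0,0,0,0.005,-0.0092,0,0.02]])

```text
t: 4.15
eef_pos: [648.1, 134.2, 450.2]
tcp_rot: [3.14, 0.004, 3.141]
ft_force: [4.6, 2.9, 4.0]
opening: 0.289
```

```bash
python3 -c "from h import *; rep()"
```

```text
t 4.15 r 59.9 ang -32.4 Frad 2.3 Ftan(cw) -4.9 Fz 4.0 op 0.289 z 450.2
```

>>> apply_moves(commands=[[0,0,0,0.0065,-0.0082,0,0.02],[0,0,0,0.0078,-0.0069,0,0.02]])

```text
t: 4.32
eef_pos: [633.7, 118.7, 450.2]
tcp_rot: [3.141, 0.004, 3.141]
ft_force: [5.9, 0.0, 3.2]
opening: 0.293
```

>>> apply_moves(commands=[[0,0,0,0.0089,-0.0055,0,0.02]])

```text
t: 4.4
eef_pos: [624.8, 113.1, 450.1]
tcp_rot: [3.142, 0.004, 3.14]
ft_force: [5.3, -0.9, 4.0]
opening: 0.288
```

>>> apply_moves(commands=[[0,0,0,0.0097,-0.0038,0,0.02]])

```text
t: 4.48
eef_pos: [615.0, 109.2, 450.1]
tcp_rot: [-3.141, 0.004, 3.14]
ft_force: [5.2, -1.1, 3.1]
opening: 0.286
```

>>> apply_moves(commands=[[0,0,0,0.0102,-0.0021,0,0.02]])

```text
t: 4.57
eef_pos: [604.7, 107.0, 450.1]
tcp_rot: [-3.141, 0.004, 3.14]
ft_force: [5.3, -2.3, 3.3]
opening: 0.29
```

Run:
```python
from h import *
rep(); c=shot("scene","pics/s3.png")
def rel(n):
    im=cv2.imread(f"pics/{n}.png")[225:262,355:395].astype(int); b,g,r=im[...,0],im[...,1],im[...,2]
    m=(b-r>25); w=np.argwhere(m); print(n,len(w),w.mean(0)+[225,355], w.min(0),w.max(0))
for n in("scene0","s1","s2","s3"): rel(n)
```

```text
t 4.57 r 59.7 ang -83.1 Frad 2.9 Ftan(cw) -5.0 Fz 3.3 op 0.290 z 450.1<stdin>:5: RuntimeWarning: Mean of empty slice.
  ret = um.true_divide(
Traceback (most recent call last):
ValueError: zero-size array to reduction operation minimum which has no identity
```

```bash
cat >> h.py <<'E'
def track(n,ref="s2",roi=(240,262,358,388)):
    g=lambda k: cv2.cvtColor(cv2.imread(f"pics/{k}.png"),cv2.COLOR_BGR2GRAY).astype(np.float32)
    a,b=g(ref),g(n); y0,y1,x0,x1=roi; T=cv2.resize(a[y0:y1,x0:x1],None,fx=8,fy=8,interpolation=cv2.INTER_CUBIC)
    S=cv2.resize(b[y0-8:y1+10,x0-5:x1+5],None,fx=8,fy=8,interpolation=cv2.INTER_CUBIC)
    m=cv2.matchTemplate(S,T,cv2.TM_CCOEFF_NORMED); _,v,_,l=cv2.minMaxLoc(m); print(n,"dx,dy px",l[0]/8-5,l[1]/8-8,"score %.3f"%v)
E
python3 - <<'E'
from h import *
for n in("scene0","s1","s3"): track(n)
c=cam("s3")
for z in(0,-16): print(proj(c,(640,166,80+z)))
E
```

```text
scene0 dx,dy px 0.0 0.0 score 0.921
s1 dx,dy px 0.0 0.0 score 0.997
s3 dx,dy px -0.125 0.25 score 0.873
[366.88147655 253.26566097]
[366.39753418 255.92840109]
```

>>> apply_moves(commands=[[0,0,0,0.0105,-0.0003,0,0.02]])

```text
t: 4.7
eef_pos: [594.7, 106.8, 450.1]
tcp_rot: [-3.14, 0.003, 3.14]
ft_force: [4.7, -4.6, 4.3]
opening: 0.287
```

>>> apply_moves(commands=[[0,0,0,0.0103,0.0015,0,0.02]])

```text
t: 4.78
eef_pos: [584.0, 108.3, 450.1]
tcp_rot: [-3.14, 0.003, 3.14]
ft_force: [4.2, -4.8, 4.7]
opening: 0.287
```

>>> apply_moves(commands=[[0,0,0,0.0099,0.0033,0,0.02]])

```text
t: 4.87
eef_pos: [573.9, 111.7, 450.1]
tcp_rot: [-3.14, 0.002, 3.14]
ft_force: [3.3, -4.1, 4.7]
opening: 0.283
```

```bash
python3 -c "
from h import *
rep(); shot('scene','pics/s4.png'); track('s4')"
```

```text
t 4.87 r 59.5 ang -113.4 Frad 2.5 Ftan(cw) -4.7 Fz 4.7 op 0.283 z 450.1
s4 dx,dy px -0.125 0.125 score 0.890
```

>>> apply_moves(commands=[[0,0,0,0.0092,0.005,0,0.02]])

```text
t: 5.0
eef_pos: [565.1, 116.6, 450.1]
tcp_rot: [-3.14, 0.001, 3.141]
ft_force: [1.4, -5.9, 7.5]
opening: 0.287
```

>>> apply_moves(commands=[[0,0,0,0.0082,0.0065,0,0.02]])

```text
t: 5.08
eef_pos: [556.5, 123.3, 450.1]
tcp_rot: [-3.14, 0.001, 3.14]
ft_force: [1.3, -4.8, 6.5]
opening: 0.288
```

>>> apply_moves(commands=[[0,0,0,0.0069,0.0078,0,0.02]])

```text
t: 5.17
eef_pos: [549.4, 131.4, 450.1]
tcp_rot: [-3.14, 0.001, 3.14]
ft_force: [0.9, -4.2, 5.5]
opening: 0.287
```

```bash
python3 -c "
from h import *
rep()"
```

```text
t 5.17 r 59.4 ang -144.0 Frad 1.7 Ftan(cw) -3.9 Fz 5.5 op 0.287 z 450.1
```

>>> apply_moves(commands=[[0,0,0,0.0055,0.0089,0,0.02]])

```text
t: 5.25
eef_pos: [543.9, 140.5, 450.1]
tcp_rot: [-3.141, 0.001, 3.141]
ft_force: [2.9, -4.0, 5.3]
opening: 0.292
```

>>> apply_moves(commands=[[0,0,0,0.0038,0.0097,0,0.02]])

```text
t: 5.33
eef_pos: [540.1, 150.4, 450.1]
tcp_rot: [-3.141, 0.001, 3.141]
ft_force: [1.7, -3.5, 5.1]
opening: 0.288
```

>>> apply_moves(commands=[[0,0,0,0.0021,0.0102,0,0.02]])

```text
t: 5.42
eef_pos: [538.1, 160.8, 450.1]
tcp_rot: [-3.141, 0.001, 3.141]
ft_force: [3.0, -4.8, 5.4]
opening: 0.294
```

```bash
python3 -c "
from h import *
rep()"
```

```text
t 5.42 r 59.6 ang -174.7 Frad -2.6 Ftan(cw) -5.0 Fz 5.4 op 0.294 z 450.1
```

>>> apply_moves(commands=[[0,0,0,0.0003,0.0105,0,0.02]])

```text
t: 5.5
eef_pos: [537.9, 171.5, 450.1]
tcp_rot: [-3.141, 0.001, 3.141]
ft_force: [3.7, -5.0, 6.0]
opening: 0.29
```

>>> apply_moves(commands=[[0,0,0,-0.0015,0.0103,0,0.02]])

```text
t: 5.58
eef_pos: [539.6, 182.0, 450.1]
tcp_rot: [-3.141, 0.001, 3.141]
ft_force: [5.7, -6.4, 5.2]
opening: 0.292
```

>>> apply_moves(commands=[[0,0,0,-0.0033,0.0099,0,0.02]])

```text
t: 5.67
eef_pos: [543.1, 191.9, 450.1]
tcp_rot: [-3.141, 0.002, 3.141]
ft_force: [5.9, -7.8, 5.1]
opening: 0.284
```

```bash
python3 -c "
from h import *
rep()"
```

```text
t 5.67 r 60.1 ang 154.8 Frad -8.6 Ftan(cw) -4.6 Fz 5.1 op 0.284 z 450.1
```

>>> apply_moves(commands=[[0,0,0,-0.0057,0.0088,0,0.02]])

```text
t: 5.75
eef_pos: [548.6, 200.8, 450.1]
tcp_rot: [-3.141, 0.001, 3.141]
ft_force: [-0.1, -6.2, 8.0]
opening: 0.288
```

>>> apply_moves(commands=[[0,0,0,-0.0071,0.0076,0,0.02]])

```text
t: 5.83
eef_pos: [555.5, 208.6, 450.0]
tcp_rot: [-3.142, -0.001, 3.141]
ft_force: [-3.1, -2.8, 9.7]
opening: 0.288
```

```bash
python3 -c "
from h import *
rep()"
```

```text
t 5.83 r 59.6 ang 134.8 Frad 0.3 Ftan(cw) -4.2 Fz 9.7 op 0.288 z 450.0
```

>>> apply_moves(commands=[[0,0,0,-0.0078,0.0069,0,0.02]])

```text
t: 5.92
eef_pos: [563.4, 215.5, 450.0]
tcp_rot: [-3.141, -0.001, 3.141]
ft_force: [-0.2, -5.6, 7.7]
opening: 0.292
```

>>> apply_moves(commands=[[0,0,0,-0.0089,0.0055,0,0.02]])

```text
t: 6.0
eef_pos: [572.4, 220.9, 450.0]
tcp_rot: [-3.141, -0.001, 3.141]
ft_force: [-1.6, -8.0, 7.7]
opening: 0.289
```

```bash
python3 -c "
from h import *
rep(); shot('scene','pics/s5.png'); track('s5')
A=[cv2.imread(f'pics/{n}.png')[195:275,340:420] for n in('s2','s5')]
cv2.imwrite('pics/c4.png',cv2.resize(np.hstack(A),None,fx=5,fy=5,interpolation=cv2.INTER_CUBIC))"
```

```text
t 6.00 r 60.1 ang 114.7 Frad -6.5 Ftan(cw) -4.8 Fz 7.7 op 0.289 z 450.0
s5 dx,dy px -0.25 0.625 score 0.682
```

View pics/c4.png

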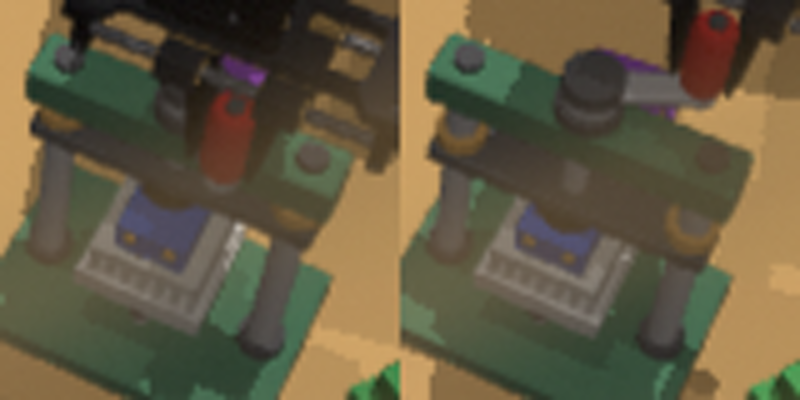

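The gap is small and the relay may already be touching. The step in force at contact should be only about 0.7 N, because the spring's share of the knob force is small, so force can't settle it. I'll let go, which is safe because the screw holds, and look from low on the robot side with the wrist camera. The white press should be in view as a reference for a bed at rest.

>>> apply_moves(commands=[[0,0,0,0,0,0,0.045],[0,0,0,0,0,0,0.045],[0,0,0,0,0,0,0.045],[0,0,0,0,0,-0.02,0.045],[0,0,0,0,0,-0.04,0.045]])

```text
t: 6.47
eef_pos: [572.2, 220.4, 505.9]
tcp_rot: [-3.14, -0.009, 3.141]
ft_force: [-0.6, 0.2, 0.4]
opening: 0.467
```

>>> apply_moves(commands=[[0,0,0,0.038,-0.011,0,0.045],[0,0,0,0.038,-0.011,0,0.045],[0,0,0,0.038,-0.011,0,0.045],[0,0,0,0.038,-0.011,0,0.045],[0,0,0,0.038,-0.011,0,0.045]])

```text
t: 6.88
eef_pos: [380.0, 164.9, 509.2]
tcp_rot: [3.141, -0.001, 3.141]
ft_force: [0.4, -0.2, 0.9]
opening: 0.471
```

>>> apply_moves(commands=[[0,-6.5,0,0,0,0,0.045],[0,-6.5,0,0,0,0,0.045],[0,-6.5,0,0,0,0,0.045],[0,-6.5,0,0,0,0,0.045],[0,-6.5,0,0,0,0,0.045]])

```text
t: 7.3
eef_pos: [381.6, 165.4, 509.8]
tcp_rot: [3.14, 0.572, 3.141]
ft_force: [-0.3, -0.6, -0.1]
opening: 0.475
```

>>> apply_moves(commands=[[0,-6.5,0,0,0,0,0.045],[0,-6.0,0,0,0,0,0.045],[0,0,0,0,0,0,0.045]])

```text
t: 7.55
eef_pos: [381.5, 165.4, 509.4]
tcp_rot: [-3.141, 0.79, -3.141]
ft_force: [-0.4, -1.3, -0.8]
opening: 0.477
```

```bash
python3 -c "
from h import *
s=env.state();print(s)"
```

```text
{'t': 7.55, 'joints': array([ 0.29023885,  0.00886791,  2.00874638, -0.5373481 ,  0.4082962 ,
       -0.86336908]), 'qvel': array([-0.0060619 ,  0.00858773, -0.03649093,  0.32699432,  0.18362766,
       -0.29951997]), 'tau': array([  0.20636574, -29.45003629, -27.94837654,  -3.52517702,
        -3.38577099,   2.75792867]), 'eef_pos': array([381.48597685, 165.37325863, 509.43764923]), 'tcp_rot': array([-3.14125345,  0.78952424, -3.14117087]), 'ft_force': array([-0.35807453, -1.31748638, -0.80265694]), 'moment': array([-0.01043776,  0.4095343 , -0.0782781 ]), 'opening': 0.4772176345212965}
```

>>> apply_moves(commands=[[0,0,0,0.02,0,0.02,0.045],[0,0,0,0.02,0,0.02,0.045],[0,0,0,0.02,0,0.02,0.045],[0,0,0,0,0,0,0.045]])

```text
t: 7.88
eef_pos: [382.2, 164.8, 431.4]
tcp_rot: [-3.135, 0.78, 3.14]
ft_force: [-0.6, -0.4, 0.3]
opening: 0.472
```

```bash
python3 -c "
from h import *
np.set_printoptions(precision=3,suppress=True)
s=env.state();print(s['joints'],s['eef_pos'],s['tcp_rot'])
np.save('s3.npy',s,allow_pickle=True); c=shot('wrist','pics/w3.png')
cv2.imwrite('pics/w3f.png',cv2.flip(c['color'][:,:,::-1],-1))
print(proj(c,(575,166,110),s),proj(c,(598,166,0),s))"
```

```text
[ 0.29   0.11   2.136 -0.995  0.251 -0.38 ] [382.159 164.849 431.368] [-3.135  0.78   3.14 ]
[322.235 102.068] [322.121  56.219]
```

View pics/w3f.png

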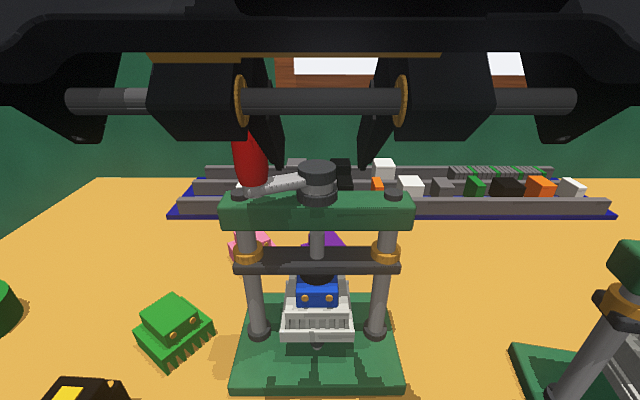

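Flipped wrist view: press upright, blue relay front at (317,292), foot at (317,278) just above or on it, platen at (317,260), crank hub at (317,178). I'll enlarge it beside the earlier view of the bed at rest (w1).

Run:
```python
from h import *
a=cv2.imread("pics/w3f.png")[250:350,262:372]; b=cv2.imread("pics/w1.png")[200:270,165:255]
A=cv2.resize(a,None,fx=4.5,fy=4.5,interpolation=cv2.INTER_CUBIC);B=cv2.resize(b,None,fx=3.3,fy=3.3,interpolation=cv2.INTER_CUBIC)
M=np.zeros((450,800,3),np.uint8);M[:,:495]=A;M[:B.shape[0],500:500+B.shape[1]]=B;cv2.imwrite("pics/c5.png",M)
```

```text
(no output)
```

View pics/c5.png

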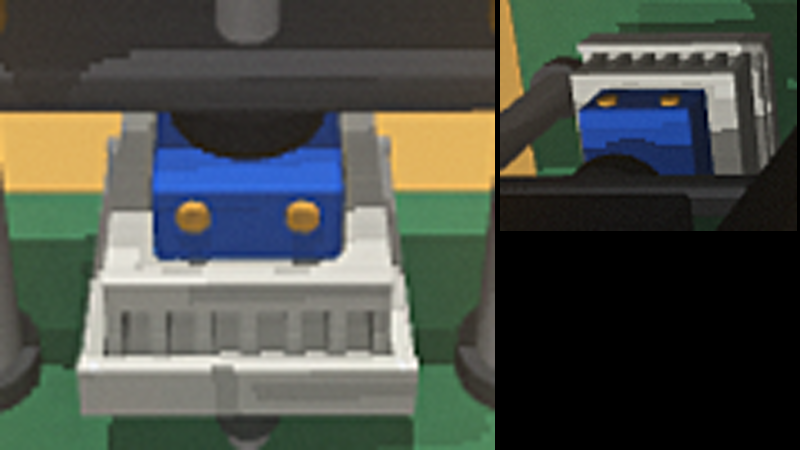

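Run:
```python
from h import *
from scipy.optimize import brentq
np.set_printoptions(precision=1,suppress=True)
c3,s3=cam("w3"),np.load("s3.npy",allow_pickle=True).item(); c1,s1=cam("w1"),np.load("s1.npy",allow_pickle=True).item()
# predicted check: crosshead bolts/base for calibration
F=lambda x,y:(639-(262+x/4.5),399-(250+y/4.5)); G=lambda x,y:(165+(x-500)/3.3,200+y/3.3)
def atx(c,s,uv,x):
    e,d=ray(c,uv,s); return e+d*(x-e[0])/d[0]
print("hub top centre",atz(c3,(639-317,399-168),253,s3), "w1 none")
L=[(153,193),(345,193)];LB=[(155,258),(343,258)]
for x in(568.5,574.5): print("x",x,"top",[atx(c3,s3,F(*p),x) for p in L],"bot",[atx(c3,s3,F(*p),x) for p in LB])
for x in(577.5,): print("foot front",atx(c3,s3,F(250,158),x), "edges",[atx(c3,s3,F(*p),597.5) for p in((172,125),(328,125))])
for x in(568.5,574.5): print("w1 top",[atx(c1,s1,G(*p),x) for p in((581,107),(691,107))],"bot",[atx(c1,s1,G(*p),x) for p in((586,90),(706,90))])
for x in (562.5,): print("hs front top w3",[atx(c3,s3,F(*p),x) for p in((105,283),(393,283))],"w1",[atx(c1,s1,G(*p),x) for p in((572,72),(737,72))])
```

```text
hub top centre [597.  165.8 253. ] w1 none
x 568.5 top [array([568.5, 187.8, 122.9]), array([568.5, 142.9, 122.9])] bot [array([568.5, 188.1, 101.2]), array([568.5, 142.6, 101.2])]
x 574.5 top [array([574.5, 188.4, 116.6]), array([574.5, 142.3, 116.6])] bot [array([574.5, 188.7,  94.4]), array([574.5, 142. ,  94.3])]
foot front [577.5 165.2 125. ] edges [array([597.5, 185.1, 116.6]), array([597.5, 145.3, 116.5])]
w1 top [array([568.5, 147.1, 128.9]), array([568.5, 191.7, 129.4])] bot [array([568.5, 141.5, 110.3]), array([568.5, 192.4, 110.9])]
w1 top [array([574.5, 140.4, 114.4]), array([574.5, 186.7, 114.9])] bot [array([574.5, 134.5,  95.1]), array([574.5, 187.3,  95.7])]
hs front top w3 [array([562.5, 199.7,  99.6]), array([562.5, 130.9,  99.5])] w1 [array([562.5, 134. , 104.6]), array([562.5, 204.5, 105.5])]
```

Run:
```python
from h import *
np.set_printoptions(precision=1,suppress=True)
a,b=cam("scene0"),cam("side0")
print("hub",atz(a,(296,152),253),atz(b,(309.3,224),253)); print("knob",atz(a,(277,146),301),atz(b,(330.7,213),301))
g=cv2.imread("pics/scene0.png")[130:225,260:340]; cv2.imwrite("pics/c6.png",cv2.resize(g,None,fx=5,fy=5,interpolation=cv2.INTER_CUBIC))
# blue-press edges in w3f: centre column profile
im=cv2.imread("pics/w3f.png").astype(int)
for col in(290,330): print(col,[tuple(im[r,col]) for r in range(280,350,1)][::1] if col==330 else '')
c3,s3=cam("w3"),np.load("s3.npy",allow_pickle=True).item()
f=lambda p:(np.array([639,399])-proj(c3,p,s3)).round(1)
print("base near top corners",f((527.5,266,20)),f((527.5,66,20)),"crosshead near top",f((579.5,261,220)),f((579.5,71,220)))
```

```text
hub [ 507.8 -156.7  253. ] [ 499.5 -160.   253. ]
knob [ 555.  -192.8  301. ] [ 549.  -193.1  301. ]
290 
330 [(np.int64(28), np.int64(34), np.int64(38)), (np.int64(58), np.int64(42), np.int64(37)), (np.int64(93), np.int64(51), np.int64(39)), (np.int64(184), np.int64(86), np.int64(45)), (np.int64(192), np.int64(93), np.int64(49)), (np.int64(182), np.int64(85), np.int64(45)), (np.int64(210), np.int64(100), np.int64(52)), (np.int64(213), np.int64(103), np.int64(51)), (np.int64(212), np.int64(103), np.int64(54)), (np.int64(213), np.int64(105), np.int64(54)), (np.int64(213), np.int64(104), np.int64(52)), (np.int64(221), np.int64(109), np.int64(54)), (np.int64(186), np.int64(90), np.int64(49)), (np.int64(132), np.int64(61), np.int64(35)), (np.int64(114), np.int64(63), np.int64(37)), (np.int64(88), np.int64(181), np.int64(241)), (np.int64(61), np.int64(148), np.int64(200)), (np.int64(51), np.int64(108), np.int64(147)), (np.int64(52), np.int64(104), np.int64(140)), (np.int64(53), np.int64(108), np.int64(147)), (np.int64(45), np.int64(111), np.int64(155)), (np.int64(76), np.int64(87), np.int
[... 1620 characters left out ...]
 np.int64(115)), (np.int64(108), np.int64(115), np.int64(114)), (np.int64(106), np.int64(113), np.int64(112)), (np.int64(116), np.int64(122), np.int64(124)), (np.int64(123), np.int64(131), np.int64(130)), (np.int64(130), np.int64(136), np.int64(139)), (np.int64(68), np.int64(84), np.int64(67)), (np.int64(45), np.int64(67), np.int64(39)), (np.int64(51), np.int64(72), np.int64(46)), (np.int64(49), np.int64(71), np.int64(44)), (np.int64(53), np.int64(73), np.int64(48)), (np.int64(53), np.int64(74), np.int64(49)), (np.int64(54), np.int64(73), np.int64(50)), (np.int64(50), np.int64(70), np.int64(45))]
base near top corners [225.4 389.3] [407.4 388.6] crosshead near top [214.3 208.1] [418.6 208.4]
```

The w3 numbers are only good to a few mm. A differential check is stronger: go back to the w1 pose, with the base corners as fiducials, and compare with the relay at rest there.

>>> apply_moves(commands=[[0,6.5,0,0,0,-0.01,0.045],[0,6.5,0,0,0,-0.01,0.045],[0,6.5,0,0,0,0,0.045],[0,6.5,0,0,0,0,0.045],[0,6.5,0,0,0,0,0.045]])

```text
t: 8.35
eef_pos: [376.1, 164.4, 443.7]
tcp_rot: [-3.133, 0.353, 3.131]
ft_force: [-1.2, -1.0, -0.3]
opening: 0.475
```

>>> apply_moves(commands=[[0,6.5,0,0,0,0,0.06],[0,6.0,0,0,0,0,0.06],[0,0,0,0,0,0,0.06]])

```text
t: 8.6
eef_pos: [376.7, 164.2, 443.4]
tcp_rot: [-3.133, 0.136, 3.127]
ft_force: [0.6, -0.5, -0.6]
opening: 0.609
```

```bash
python3 -c "
from h import *
s=env.state();print(s['eef_pos'],s['tcp_rot'],s['joints'])"
```

```text
[376.67127004 164.1934177  443.36873149] [-3.13286673  0.13620033  3.12715153] [ 0.25907874  0.12023517  2.01073001 -0.05839318  0.8826074  -1.26247808]
```

>>> apply_moves(commands=[[0,7.1,0,0,0,-0.01,0.06],[-0.5,0.7,-0.8,0,0,-0.0026,0.06],[0,0,0,-0.0197,0.026,-0.0124,0.06],[0,0,0,-0.0197,0.026,-0.0124,0.06],[0,0,0,-0.0197,0.026,-0.0124,0.06]])

```text
t: 9.02
eef_pos: [434.6, 243.0, 492.8]
tcp_rot: [-3.139, 0.011, 3.138]
ft_force: [0.6, -0.2, 1.1]
opening: 0.629
```

>>> apply_moves(commands=[[0,0,0,-0.0197,0.026,-0.0124,0.06],[0,0,0,-0.0197,0.026,-0.0124,0.06],[0,0,0,-0.0197,0.026,0,0.06],[0,0,0,0,0,0,0.06],[0,0,0,0,0,0,0.06]])

```text
t: 9.43
eef_pos: [493.9, 320.7, 515.5]
tcp_rot: [-3.138, 0.008, 3.14]
ft_force: [-1.3, 0.3, -0.5]
opening: 0.631
```

Run:
```python
from h import *
np.set_printoptions(precision=3,suppress=True)
s=env.state();print(s['t'],s['eef_pos'],s['tcp_rot']); np.save('s4.npy',s,allow_pickle=True); c=shot('wrist','pics/w4.png')
A=[cv2.resize(cv2.imread(f'pics/{n}.png')[175:270,160:300],None,fx=5.5,fy=5.5,interpolation=cv2.INTER_CUBIC)[:,:] for n in('w1','w4')]
M=np.vstack([cv2.resize(a,(442,300),interpolation=cv2.INTER_AREA) for a in A])
M=np.vstack([cv2.resize(cv2.imread(f'pics/{n}.png')[178:264,162:297],(471,300),interpolation=cv2.INTER_CUBIC) for n in('w1','w4')])
cv2.imwrite('pics/c7.png',M)
```

```text
9.4333 [493.859 320.706 515.456] [-3.138  0.008  3.14 ]
```

View pics/c7.png

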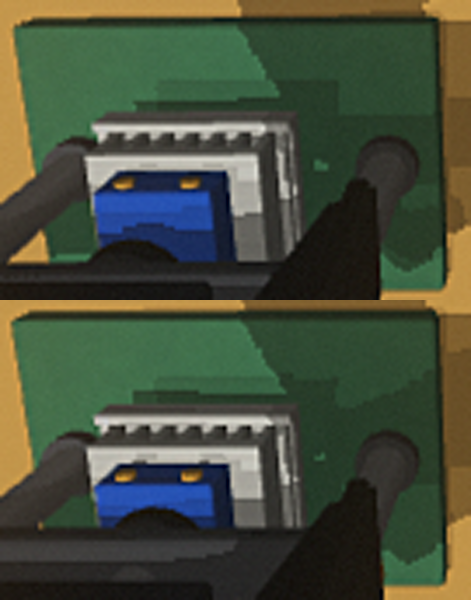

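```bash
cat > dep.py <<'E'
from h import *
from scipy.optimize import least_squares
np.set_printoptions(precision=2,suppress=True)
c=cam("w1"); s1,s4=[np.load(f"{k}.npy",allow_pickle=True).item() for k in("s1","s4")]
g=[cv2.cvtColor(cv2.imread(f"pics/{k}.png"),cv2.COLOR_BGR2GRAY).astype(np.float32) for k in("w1","w4")]
def sh(u,v,w,h):
    T=cv2.resize(g[0][v-h:v+h,u-w:u+w],None,fx=10,fy=10,interpolation=cv2.INTER_CUBIC)
    S=cv2.resize(g[1][v-h-6:v+h+6,u-w-6:u+w+6],None,fx=10,fy=10,interpolation=cv2.INTER_CUBIC)
    _,m,_,l=cv2.minMaxLoc(cv2.matchTemplate(S,T,cv2.TM_CCOEFF_NORMED)); return np.array(l)/10-6,m
D=lambda x,y:(int(round(162+x/3.49)),int(round(178+y/3.49)))
pts=[("baseTL",D(17,25),7,7,20),("baseTR",D(440,18),7,5,20),("baseL",D(30,90),6,8,20),("baseR",D(441,70),7,8,20),("fin1",D(130,125),9,4,0),("bedL",D(95,120),5,4,0),
("hsL",D(88,157),4,6,1),("hsR",D(255,160),4,5,1),("fins",D(180,140),16,5,1),("relL",D(120,186),9,5,2),("relR",D(205,183),8,5,2),("relay",D(160,190),20,6,2)]
M=[]
for n,(u,v),w,h,k in pts:
    d,m=sh(u,v,w,h); M.append((n,u,v,d,m,k))
# world of base points from w1
B=[(atz(c,(u,v),20,s1),np.array([u,v])+d) for n,u,v,d,m,k in M if k==20 and m>.85]
def mod(p):
    s=dict(s4); s["tcp_rot"]=R.from_matrix(R.from_rotvec(p[:3]).as_matrix()@RM(s4["tcp_rot"])).as_euler('xyz'); return s
fit=least_squares(lambda p:np.r_[np.concatenate([proj(c,X,mod(p))-q for X,q in B]),p*100],np.zeros(3)); sp=mod(fit.x)
print("rot fix mrad",fit.x*1e3,"res",fit.fun[:-3])
for n,u,v,d,m,k in M:
    z={20:20,0:85,1:104,2:128}[k]; X=atz(c,(u,v),z,s1); p0=proj(c,X,sp); J=(proj(c,X-[0,0,10],sp)-p0)/10; r=np.array([u,v])+d-p0
    print(n,(u,v),"shift",d,"score %.3f"%m,"resid",r,"-> drop mm %.2f"%(r@J/(J@J)))
E
python3 dep.py
```

```text
rot fix mrad [ 0.33 -7.71 -1.14] res [-0.28 -2.04 -0.15 -1.91  0.36  1.88  0.13  2.39]
baseTL (167, 185) shift [-0.5 -2. ] score 0.988 resid [0.28 2.04] -> drop mm -1.95
baseTR (288, 183) shift [ 0.2 -1.8] score 0.964 resid [0.15 1.91] -> drop mm -11.09
baseL (171, 204) shift [-1.  -5.8] score 0.996 resid [-0.36 -1.88] -> drop mm 2.10
baseR (288, 198) shift [-0.1 -6. ] score 0.951 resid [-0.13 -2.39] -> drop mm 12.44
fin1 (199, 214) shift [ 0.4 -2.3] score 0.982 resid [1.01 1.31] -> drop mm -0.25
bedL (189, 212) shift [ 0.5 -2.3] score 0.989 resid [1.18 1.35] -> drop mm 0.29
hsL (187, 223) shift [ 0.5 -2.1] score 0.966 resid [1.19 1.44] -> drop mm -0.06
hsR (235, 224) shift [ 0.3 -2.1] score 0.994 resid [0.71 1.29] -> drop mm -1.93
fins (214, 218) shift [ 0.4 -2.2] score 0.973 resid [0.95 1.28] -> drop mm -0.72
relL (196, 231) shift [ 0.5 -2.2] score 0.970 resid [1.18 1.19] -> drop mm 0.04
relR (221, 230) shift [ 0.3 -2.2] score 0.975 resid [0.84 1.12] -> drop mm -0.89
relay (208, 232) shift [ 0.3 -2.2] score 0.970 resid [0.91 1.15] -> drop mm -0.59
```

```bash
python3 - <<'E'
t=open('dep.py').read()
t=t.replace('[(atz(c,(u,v),20,s1),np.array([u,v])+d) for','[(atz(c,(u,v),20,s1),np.array([u,v])+d,np.array([1,0 if n in("baseL","baseR") else 1])) for').replace("(proj(c,X,mod(p))-q for X,q in B)","").replace("[proj(c,X,mod(p))-q for X,q in B]","[(proj(c,X,mod(p))-q)*w for X,q,w in B]").replace('p*100','p*20')
t=t.replace('("baseL",D(30,90),6,8,20)','("baseL",D(30,90),6,8,20),("colR",D(392,150),9,8,20),("baseT",D(130,23),14,5,20)').replace('"baseR") else','"baseR") else').replace('np.array([1,0 if','np.array([0 if n=="baseT" else 1,0 if')
open('dep.py','w').write(t)
E
python3 dep.py
```

```text
rot fix mrad [ 0.61 -0.59 -0.53] res [-0.16  0.02 -0.2   0.22  0.39  0.   -0.15 -0.17  0.   -0.07  0.07  0.  ]
baseTL (167, 185) shift [-0.5 -2. ] score 0.988 resid [ 0.16 -0.02] -> drop mm 0.48
baseTR (288, 183) shift [ 0.2 -1.8] score 0.964 resid [ 0.2  -0.22] -> drop mm 1.82
baseL (171, 204) shift [-1.  -5.8] score 0.996 resid [-0.39 -3.92] -> drop mm 5.27
colR (274, 221) shift [ 0.  -1.3] score 0.957 resid [0.15 0.17] -> drop mm -0.45
baseT (199, 185) shift [-6.  -1.8] score 0.992 resid [-5.5   0.07] -> drop mm -17.36
baseR (288, 198) shift [-0.1 -6. ] score 0.951 resid [-0.07 -4.49] -> drop mm 23.78
fin1 (199, 214) shift [ 0.4 -2.3] score 0.982 resid [ 1.01 -0.73] -> drop mm 3.61
bedL (189, 212) shift [ 0.5 -2.3] score 0.989 resid [ 1.16 -0.68] -> drop mm 3.74
hsL (187, 223) shift [ 0.5 -2.1] score 0.966 resid [ 1.21 -0.58] -> drop mm 3.34
hsR (235, 224) shift [ 0.3 -2.1] score 0.994 resid [ 0.76 -0.75] -> drop mm 3.34
fins (214, 218) shift [ 0.4 -2.2] score 0.973 resid [ 0.97 -0.76] -> drop mm 3.60
relL (196, 231) shift [ 0.5 -2.2] score 0.970 resid [ 1.22 -0.83] -> drop mm 3.57
relR (221, 230) shift [ 0.3 -2.2] score 0.975 resid [ 0.89 -0.92] -> drop mm 3.47
relay (208, 232) shift [ 0.3 -2.2] score 0.970 resid [ 0.96 -0.88] -> drop mm 3.33
```

Solid result: every patch on the bed, heatsink and relay gives a drop of 3.3–3.7 mm against the base. So contact was at about 243° of winding. Half a turn (16 mm) needs about 12.5 mm more, or 140°. I'll re-grip the knob at (572.4,220.9).

>>> apply_moves(commands=[[-0.2,0.45,0,-0.0196,-0.025,0,0.045],[0,0,0,-0.0196,-0.025,0,0.045],[0,0,0,-0.0196,-0.025,0,0.045],[0,0,0,-0.0197,-0.0248,0,0.045],[0,0,0,0,0,0,0.045]])

```text
t: 9.9
eef_pos: [573.2, 215.0, 516.6]
tcp_rot: [-3.138, 0.001, 3.133]
ft_force: [0.0, -0.2, -0.1]
opening: 0.475
```

>>> apply_moves(commands=[[0,0,0,0,0,0,0.045],[0,0,0,0,0,0,0.045]])

```text
t: 10.07
eef_pos: [570.8, 218.9, 516.7]
tcp_rot: [-3.139, -0.001, 3.136]
ft_force: [-0.2, 0.2, -0.1]
opening: 0.473
```

>>> apply_moves(commands=[[-0.15,0,0,-0.0016,0.002,0.006,0.045],[0,0,0,0,0,0.02,0.045],[0,0,0,0,0,0.02,0.045],[0,0,0,0,0,0.02,0.045],[0,0,0,0,0,0,0.045]])

```text
t: 10.48
eef_pos: [572.0, 222.0, 446.6]
tcp_rot: [-3.139, -0.007, 3.137]
ft_force: [-0.8, 0.7, 0.2]
opening: 0.473
```

>>> apply_moves(commands=[[0,0,0,0,0,0,0.02],[0,0,0,0,0,0,0.02],[0,0,0,0,0,0,0.02],[0,0,0,0,0,0,0.02],[0,0,0,0,0,0,0.02]])

```text
t: 10.9
eef_pos: [572.9, 221.4, 451.5]
tcp_rot: [-3.141, 0.0, 3.136]
ft_force: [-0.1, 2.3, 5.7]
opening: 0.286
```

Run:
```python
from h import *
rep()
p=np.radians(114.7-10*np.arange(0,15)); P=60*np.c_[-np.cos(p),np.sin(p)]
for i,r in enumerate(np.diff(P,axis=0)): print(i*10,r.round(1),end=' | ')
```

```text
t 10.90 r 60.3 ang 114.1 Frad 2.1 Ftan(cw) 0.8 Fz 5.7 op 0.286 z 451.5
0 [-9.8  3.5] | 10 [-10.3   1.8] | 20 [-10.5  -0.1] | 30 [-10.3  -1.9] | 40 [-9.8 -3.6] | 50 [-9.  -5.3] | 60 [-8.  -6.8] | 70 [-6.7 -8. ] | 80 [-5.2 -9.1] | 90 [-3.5 -9.8] | 100 [ -1.8 -10.3] | 110 [  0.1 -10.5] | 120 [  1.9 -10.3] | 130 [ 3.6 -9.8] |
```

>>> apply_moves(commands=[[0,0,0,-0.0098,0.0035,0,0.02],[0,0,0,-0.0103,0.0018,0,0.02],[0,0,0,-0.0105,-0.0001,0,0.02]])

```text
t: 11.15
eef_pos: [603.4, 226.5, 451.6]
tcp_rot: [-3.14, -0.002, 3.136]
ft_force: [-5.3, -2.2, 8.5]
opening: 0.291
```

```bash
python3 -c "
from h import *
rep()"
```

```text
t 11.15 r 60.5 ang 84.4 Frad -2.7 Ftan(cw) -5.0 Fz 8.5 op 0.291 z 451.6
```

>>> apply_moves(commands=[[0,0,0,-0.0103,-0.0021,0,0.02],[0,0,0,-0.0098,-0.0038,0,0.02],[0,0,0,-0.009,-0.0053,0,0.02],[0,0,0,-0.008,-0.0068,0,0.02]])

```text
t: 11.48
eef_pos: [640.6, 208.3, 451.6]
tcp_rot: [-3.141, -0.001, 3.136]
ft_force: [-5.9, 1.8, 7.9]
opening: 0.285
```

```bash
python3 -c "
from h import *
rep()"
```

```text
t 11.48 r 60.2 ang 44.3 Frad -3.0 Ftan(cw) -5.4 Fz 7.9 op 0.285 z 451.6
```

>>> apply_moves(commands=[[0,0,0,-0.0068,-0.0081,0,0.02],[0,0,0,-0.0053,-0.0091,0,0.02],[0,0,0,-0.0036,-0.0098,0,0.02],[0,0,0,-0.0018,-0.0103,0,0.02]])

```text
t: 11.82
eef_pos: [657.6, 170.8, 451.5]
tcp_rot: [3.142, -0.002, 3.136]
ft_force: [-8.2, 6.5, 8.4]
opening: 0.288
```

>>> apply_moves(commands=[[0,0,0,0.0001,-0.0105,0,0.02],[0,0,0,0.0019,-0.0103,0,0.02],[0,0,0,0.0036,-0.0098,0,0.02],[0,0,0,0,0,0,0.02]])

```text
t: 12.15
eef_pos: [651.2, 139.3, 451.6]
tcp_rot: [-3.141, -0.002, 3.135]
ft_force: [-6.4, 0.5, 6.6]
opening: 0.287
```

```bash
python3 -c "
from h import *
rep()"
```

```text
t 12.15 r 60.1 ang -26.6 Frad -5.9 Ftan(cw) 2.5 Fz 6.6 op 0.287 z 451.6
```

Target angle reached (-26.6°). I'll release, rise and go back to the w1 pose to verify.

>>> apply_moves(commands=[[0,0,0,0,0,0,0.045],[0,0,0,0,0,0,0.045],[0,0,0,0,0,0,0.045],[0,0,0,0,0,-0.024,0.045],[0,0,0,0,0,-0.04,0.045]])

```text
t: 12.57
eef_pos: [652.7, 140.1, 510.8]
tcp_rot: [-3.139, -0.01, 3.136]
ft_force: [0.2, -0.2, 0.8]
opening: 0.471
```

>>> apply_moves(commands=[[0,0,0,0.01,0.01,-0.002,0.06],[0,0,0,0.028,0.029,0,0.06],[0,0,0,0.028,0.029,0,0.06],[0,0,0,0.028,0.029,0,0.06],[0,0,0,0.028,0.029,0,0.06]])

```text
t: 12.98
eef_pos: [529.5, 267.8, 516.2]
tcp_rot: [-3.14, -0.002, 3.135]
ft_force: [0.8, 1.3, -0.4]
opening: 0.628
```

>>> apply_moves(commands=[[0,0,0.3,0.028,0.029,0,0.06],[0,0,0,0.006,0.026,0,0.06],[0,0,0,0,0,0,0.06],[0,0,0,0,0,0,0.06],[0,0,0,0,0,0,0.06]])

```text
t: 13.4
eef_pos: [497.6, 321.9, 516.1]
tcp_rot: [-3.14, -0.002, 3.131]
ft_force: [-0.1, -1.0, 0.4]
opening: 0.632
```

```bash
python3 - <<'E'
from h import *
s=env.state();print(s['t'],s['eef_pos'],s['tcp_rot']); np.save('s5.npy',s,allow_pickle=True); shot('wrist','pics/w5.png')
E
sed 's/"s4")\]/"s5")]/; s/"w4")\]/"w5")]/; s/-6:v/-9:v/; s/+h+6,/+h+9,/; s/-6:u/-9:u/; s/+w+6\]/+w+9]/; s/10-6,m/10-9,m/' dep.py > dep5.py; python3 dep5.py
```

```text
13.4 [497.62788954 321.85083348 516.09348048] [-3.13958726e+00 -1.78864501e-03  3.13070703e+00]
rot fix mrad [-0.51  3.07  6.85] res [-0.04 -0.19 -0.61 -0.44  0.73  0.   -0.3   0.55 -0.    0.05  0.08  0.  ]
baseTL (167, 185) shift [-1.2  0.2] score 0.984 resid [0.04 0.19] -> drop mm -0.15
baseTR (288, 183) shift [-0.2  0.6] score 0.861 resid [0.61 0.44] -> drop mm -0.93
baseL (171, 204) shift [-2. -5.] score 0.998 resid [-0.73 -5.11] -> drop mm 6.13
colR (274, 221) shift [-0.6 -0.2] score 0.950 resid [ 0.3  -0.55] -> drop mm 2.87
baseT (199, 185) shift [2.9 0. ] score 0.996 resid [ 4.03 -0.05] -> drop mm 12.90
baseR (288, 198) shift [-0.9 -3.8] score 0.991 resid [-0.08 -4.04] -> drop mm 21.71
fin1 (199, 214) shift [ 2.7 -3.3] score 0.974 resid [ 4.12 -3.31] -> drop mm 15.51
bedL (189, 212) shift [ 3.1 -3.3] score 0.993 resid [ 4.56 -3.29] -> drop mm 15.80
hsL (187, 223) shift [ 3.3 -3.9] score 0.917 resid [ 4.88 -3.89] -> drop mm 16.10
hsR (235, 224) shift [ 1.8 -4. ] score 0.996 resid [ 3.15 -4.07] -> drop mm 16.42
fins (214, 218) shift [ 2.3 -3.6] score 0.939 resid [ 3.74 -3.6 ] -> drop mm 15.42
relL (196, 231) shift [ 3.3 -4.2] score 0.967 resid [ 4.96 -4.18] -> drop mm 15.97
relR (221, 230) shift [ 2.  -4.2] score 0.975 resid [ 3.53 -4.21] -> drop mm 15.11
relay (208, 232) shift [ 2.6 -4.1] score 0.918 resid [ 4.2 -4.1] -> drop mm 15.17
```

The bed has dropped about 15.7 mm, against a target of 16. One last look, then I'll hand in.

```bash
python3 -c "
from h import *
shot('scene','pics/s9.png')"
```

```text
(no output)
```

View pics/s9.png

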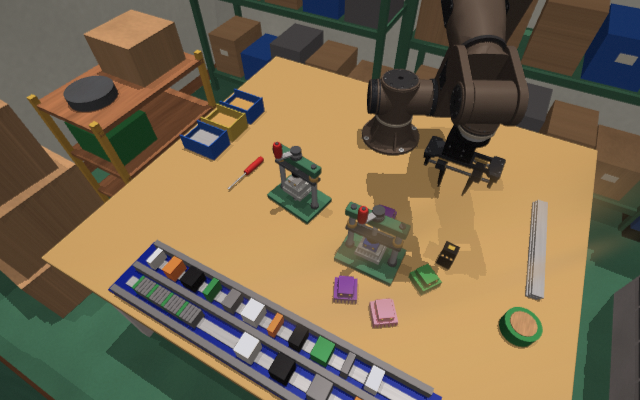

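The blue press's knob is now at (363,214). The white press, the screwdriver (247,172) and the contactor (449,253) are where they were, and the gripper is clear at (465,170).

```bash
python3 -c "
from cell import env
print(env.job_done())"
```

```text
the job is handed in; nothing more can be done
None
```

I wound the blue relay's press clockwise about 423° in all, let go of the knob and handed the job in at about 13.5 s. The foot touched the relay at about 243°, so it then got the half turn more.

- **Finding the contact:** the step in knob force at contact was too small to see. I let go at about 282° and compared wrist pictures from before and after. The bed had dropped about 3.5 mm by then, which gave the 243°. I gripped the knob again and finished the turn.
- **Final check:** after release, the bed, heatsink and relay measured 15.1–16.4 mm below rest, mean about 15.7 mm against the 16 mm wanted. The error is about 1 mm: the base patches used as reference were off by up to 0.7 px in this last fit.
- **Other things:** in the last picture the white press, screwdriver, contactor and look-alikes are where they were, and the gripper touches nothing. The largest wrist force I saw was about 13 N.
- **Disagreement:** an earlier single-picture estimate of heights was off by several mm, so I relied on the before-and-after comparison instead.

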